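# Park the order headset on its rail

### The arm

A 6-joint arm with a two-finger parallel gripper is mounted at the origin on a cart in front of the work surface, level with it; the furniture and walls round the work are solid. World frame = base frame: x ahead of the robot, y to its left, z up, the work surface at z = 0. Lengths are in mm, angles in rad, forces in N, time in s.
With the tool pointing down it reaches from about 400 to 825 mm from the base axis. Payload 7 kg.
Tool frame: the origin (TCP) lies at the very end of the fingers, on their centre line; the grasp point (between the pads) lies 19 mm behind it; z points along the fingers, y is the direction in which the jaws open and shut (so a half turn about z gives the same grasp; the last joint's range is limited). The gripper opens to 88 mm and grips with 3 to 60 N. Pads are 19 mm wide; open, the fingers measure 130 mm over their backs; the gripper's body (78 mm by 193 mm) begins 47 mm behind the grasp point.
Start: joints at [-0.884, 0.359, 0.012, 0, -1.224, -0.288], TCP at [262.083, -622.019, 191.061] pointing down, gripper open.
Joint ranges: [-3.07, 3.07], [-1.43, 2.12], [-1.02, 1.25], [-3.03, 1.67], [-3.05, -0], [-3.03, 3.03]. Speed limits (rad/s): [2.39, 2.39, 3.01, 3.14, 3.14, 3.14].

### API

Orientations are given as a unit quaternion [x, y, z, w].
In Python, from plant import bot gives the robot as it stands. Calls block until the motion is done:
- bot.move_ptp(position, orientation): joint-space move of the TCP to a pose.
- bot.line_to(position, velocity=150, ori=None): straight line of the TCP; ori=None keeps the orientation; velocity is the mean speed in mm/s.
- bot.move_joints(angles): joint-space move.
- bot.move_gripper(opening, force=None): finger opening in mm; force is the grip in N (None keeps the last); returns when the fingers have stopped.
- bot.pause(seconds).
- bot.solve_ik(position, orientation): joint angles nearest the present ones, or None.
- bot.read_state(): the state.
- bot.camera(name): name is "scene" or "side" or "wrist"; returns the picture (384x512x3 uint8, red, green, blue); there is no depth.
- bot.get_calibration(name): a dict with "fx", "fy", "cx", "cy" (pixels), "distortion" ([k1, k2, p1, p2, k3] as OpenCV has them; the pictures are not rectified), "view" (4x4, takes a point from world to camera coordinates); the wrist camera has in their place "T_tool_cam" (4x4, takes a point from camera to tool coordinates, whose origin is the TCP and whose axes are the flange's). Camera axes: x right, y up, looking along -z (the intrinsics and any distortion apply to the point x, -y, -z); pixel columns grow to the right and rows downward; lengths in mm; the calibration is good to about 2 mm. A picture is of the moment at which its call begins: read the wrist's pose just before it. get_calibration takes no time and is no camera call.
A pose or a line that the arm cannot do raises bot.Unreachable and nothing moves.
- bot.close_job(): hands the job in, once; it reports no verdict.
The state is a dict: "t": time; "joint_pos": joint angles; "qvel": joint speeds; "tau": joint torques, N m; "tcp_pos": TCP position; "eef_rot": TCP orientation; "contact_force": force on the tool from outside, world axes, zero at the start; "moment": the same for the moment, N m; "width": finger opening in mm.
Only numpy, scipy, OpenCV 4.12 (cv2) and the standard library are available. Lean on these libraries where they do the work, as an engineer would, in place of code of your own. Each camera call takes 0.05 s, during which the arm holds its last target.

### The job

Hang the order headset over the open middle part of the stand's rail, well away from the upright, with one ear cup hanging on each side, and let go of it there. Then slide it along the rail until its crown pad is up against the upright, and leave it hanging freely and straight. Do not disturb the other things on the table.

Things in the scene. Friction and masses are not known exactly. Their poses are not given: they have to be found in the camera images.
- headset: Loose black rigid headset, 0.18 kg, standing on its two ear cups, 160 x 54 x 124 mm. Origin on the table midway between the cups; x from cup to cup, y square to the arch, z up. Cups: x 51 to 77 mm either side, y within 27, z 0 to 62. Microphone boom: out to y -67 at the +x cup, under 40 mm high. A band 24 mm wide, 5 thick joins the cups. May hang either way round.
- crown (a point): Middle of the underside of the headset's firm rubber crown pad, 100 mm above its origin: this rests on the rail. Pad: 30 mm wide (headset y, 15 mm each side), 70 long (x, ends drooping 15 degrees), 24 thick (top at 124 mm). Pinch it from above across the 30 mm width, fingertips above its underside. Axes as the headset's.
- stand: Fixed steel stand. Origin on the table under the rail; z up; y along the rail, +y toward the upright. Foot: x within 45 mm, y -60 to 100, 12 high. Flat upright: 50 mm wide (x), y 80 to 96, top at z 172 (22 mm above the rail's top). Round rail 18 mm thick at x = 0, top at z 150, from the upright's face (y 80) to a 22 mm ball at the free end (centre y -105).
- rail_root (a point): Point on top of the rail where it meets the upright's face: x 0, y 80 mm, z 150 mm in the stand's frame, with the stand's axes. When the headset is home the crown point is 15 mm from here along -y.
- shaker: Salt shaker 44 mm thick, 90 mm high, a bystander between the headset and the stand; origin under its middle.
- roll: White label roll 62 mm across, 28 mm high, a bystander; origin under its middle.
- cup: Small clear portion cup 65 mm across, 33 mm high, a bystander near the front edge; origin under its middle.
- bottle: Squeeze bottle 50 mm across, 196 mm high, a bystander at the back; origin under its middle.
- tub: Round lidded tub 86 mm across, 59 mm high, a bystander at the back; origin under its middle.

How it is judged (in metres and radians):
On the way:
1. the headset hangs astride the open part of the rail, its crown pad at least 25 mm clear of the upright, and has been let go (z of crown in the frame of rail_root between -0.008 and 0.008 m and x of crown in the frame of rail_root between -0.025 and 0.025 m and angle between headset's own z axis and vertical below 0.35 rad and angle between the y axis of headset and the y axis of stand, either way round below 0.4 rad and contact force between headset and stand above 0.3 N and contact force between headset and the arm below 0.05 N and contact force between headset and the fingers below 0.05 N and linear speed of headset below 0.05 m/s and y of crown in the frame of rail_root below -0.04 m), for 0.2 s.
At the end, for the whole second after the job is handed in: The headset hangs at rest on the rail alone, released, with its crown pad within 12 mm of the upright's face, its crown point within 8 mm of the rail's top in height and 25 mm across, within 20 degrees of upright and with its arch within 23 degrees of square to the rail (z of crown in the frame of rail_root between -0.008 and 0.008 m and x of crown in the frame of rail_root between -0.025 and 0.025 m and angle between headset's own z axis and vertical below 0.35 rad and angle between the y axis of headset and the y axis of stand, either way round below 0.4 rad and contact force between headset and stand above 0.3 N and contact force between headset and the arm below 0.05 N and contact force between headset and the fingers below 0.05 N and linear speed of headset below 0.05 m/s and y of crown in the frame of rail_root above -0.027 m and angular speed of headset below 0.3 rad/s); the robot touches nothing.
It fails at once if a bystander is shifted more than 30 mm or tipped over (distance of any of shaker, roll, cup, bottle, tub from where it was at the start of the episode above 0.03 m or angle between any of shaker, roll, cup, bottle, tub's own z axis and vertical above 0.5 rad).
It also fails if it takes over 56 s, if anything falls off the work surface, if the arm or the gripper's body presses on something with over 40 N, if the wrist force passes 120 N, or if a joint passes its speed limit or range.

## Working session

There is one attempt and no reset: what is moved stays moved. The work goes in short steps, each a Python script; the robot and the scene stay as the last script left them, time stands still between calls to the robot, and variables do not carry over. Pictures are saved under pics/ and viewed, and the job is handed in when it is done.

```bash
ls; mkdir -p pics
python3 - <<'E'
from plant import bot
import cv2,json
for n in ("scene","side","wrist"):
    im=bot.camera(n); cv2.imwrite(f"pics/{n}0.png",im[:,:,::-1])
    c=bot.get_calibration(n); print(n,{k:(v if not hasattr(v,'tolist') else v.tolist()) for k,v in c.items()})
print(bot.read_state())
E
```

```text
pics
scene {'fx': 426.45070025138597, 'fy': 426.45070025138597, 'cx': 256.25761918802226, 'cy': 192.4811041936779, 'distortion': [-0.0013013892082570737, 0.0, 0.0, 0.0, 0.0], 'view': [[-0.8890648282906425, -0.45756128652171224, 0.014191552879290975, 465.4724384741398], [0.3145713697090108, -0.5881186715060593, 0.7450914585373694, -355.2300516434625], [-0.3325786891187212, 0.6668988658728875, 0.6668113063240075, -829.8990846929536], [0.0, 0.0, 0.0, 1.0]]}
side {'fx': 497.2406783112263, 'fy': 497.2406783112263, 'cx': 258.5911615633926, 'cy': 188.98273386692043, 'distortion': [-0.21215872004378344, 0.0, 0.0, 0.0, 0.0], 'view': [[-0.9759517640955696, -0.21765489209969074, 0.01202090278712181, 563.3478778404345], [0.10957986870023786, -0.4421843940031707, 0.8902051528022558, -226.68649365452373], [-0.1884420508654692, 0.8701145382333989, 0.45540123388117343, -1152.6592060444862], [0.0, 0.0, 0.0, 1.0]]}
wrist {'fx': 318.1543969947286, 'fy': 318.1543969947286, 'cx': 255.05763384934062, 'cy': 195.00078299503255, 'distortion': [-0.07736622412312338, 0.0, 0.0, 0.0, 0.0], 'T_tool_cam': [[-0.000
[... 250 characters left out ...]
8], [0.0, 0.0, 0.0, 1.0]]}
{'t': 0.15, 'joint_pos': array([-8.83867105e-01,  3.59218576e-01,  1.13070575e-02, -2.18644131e-04,
       -1.22411342e+00, -2.88090827e-01]), 'qvel': array([ 0.00042079, -0.0023944 ,  0.00163057, -0.00039433, -0.00048232,
       -0.00060785]), 'tau': array([-1.25346582e-03, -5.83272457e+01,  2.93292099e+01,  7.00101972e+00,
        8.87406321e-03, -9.65496201e-05]), 'tcp_pos': array([ 261.93870497, -621.67520054,  190.36330265]), 'eef_rot': array([-1.98063563e-01,  9.80188980e-01,  5.90892748e-04, -1.96938183e-04]), 'contact_force': array([ 0.06905349,  0.00294187, -0.75438014]), 'moment': array([-0.00377883, -0.03178076, -0.03315306]), 'width': 87.46412993710584}
```

View pics/scene0.png

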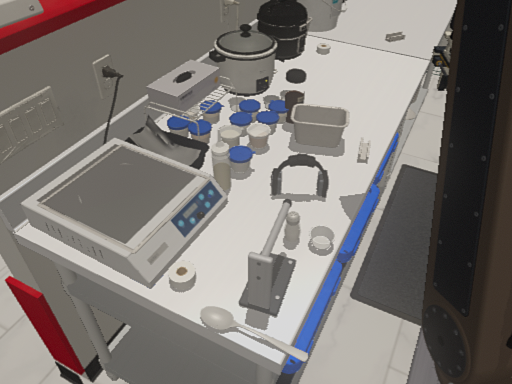

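View pics/side0.png

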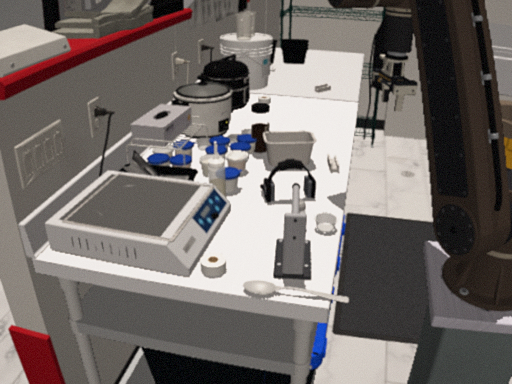

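View pics/wrist0.png

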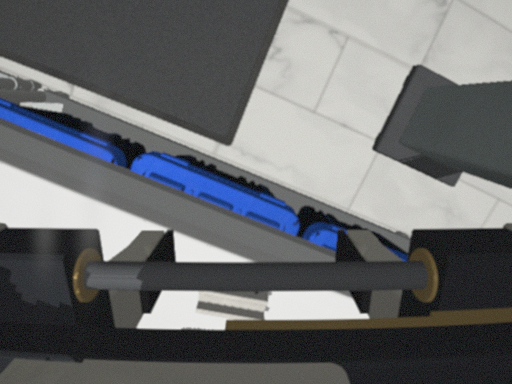

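```bash
cat > h.py <<'E'
import numpy as np, cv2
from plant import bot
def cal(n):
    c=bot.get_calibration(n)
    K=np.array([[c['fx'],0,c['cx']],[0,c['fy'],c['cy']],[0,0,1]]);D=np.array(c['distortion'],float)
    return c,K,D
def cam_pose(n,st=None):
    c,K,D=cal(n)
    if n!='wrist':
        V=np.array(c['view']); W=np.linalg.inv(V)
    else:
        from scipy.spatial.transform import Rotation as R
        T=np.eye(4);T[:3,:3]=R.from_quat(st['eef_rot']).as_matrix();T[:3,3]=st['tcp_pos']
        W=T@np.array(c['T_tool_cam'])
    return K,D,W
def ray(n,px,st=None):
    K,D,W=cam_pose(n,st)
    u=cv2.undistortPoints(np.array([[px]],float),K,D)[0,0]
    d=W[:3,:3]@np.array([u[0],-u[1],-1]); return W[:3,3],d/np.linalg.norm(d)
def onz(n,px,z,st=None):
    o,d=ray(n,px,st); return o+d*(z-o[2])/d[2]
def tri(rays):
    A=sum(np.eye(3)-np.outer(d,d) for o,d in rays); b=sum((np.eye(3)-np.outer(d,d))@o for o,d in rays)
    p=np.linalg.solve(A,b); e=[np.linalg.norm((np.eye(3)-np.outer(d,d))@(p-o)) for o,d in rays]
    return p,e
def proj(n,P,st=None):
    K,D,W=cam_pose(n,st); V=np.linalg.inv(W)
    P=np.atleast_2d(np.array(P,float)); q=(V[:3,:3]@P.T).T+V[:3,3]; q=q*[1,-1,-1]
    return cv2.projectPoints(q,np.zeros(3),np.zeros(3),K,D)[0][:,0]
def crop(im,x0,y0,w,h,s,name):
    c=cv2.resize(im[y0:y0+h,x0:x0+w],None,fx=s,fy=s,interpolation=cv2.INTER_CUBIC)
    for i in range(0,w,10): cv2.line(c,(i*s,0),(i*s,4 if i%50 else 12),(255,0,0),1); 
    for i in range(0,h,10): cv2.line(c,(0,i*s),(4 if i%50 else 12,i*s),(255,0,0),1)
    cv2.imwrite('pics/'+name,c[:,:,::-1])
E
python3 - <<'E'
from h import *
a=cv2.imread('pics/scene0.png')[:,:,::-1];b=cv2.imread('pics/side0.png')[:,:,::-1]
crop(a,200,150,160,160,4,'sc1.png'.replace('sc1','sc1')); crop(b,240,150,110,140,4,'sd1.png')
E
```

```text
(no output)
```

View pics/sc1.png

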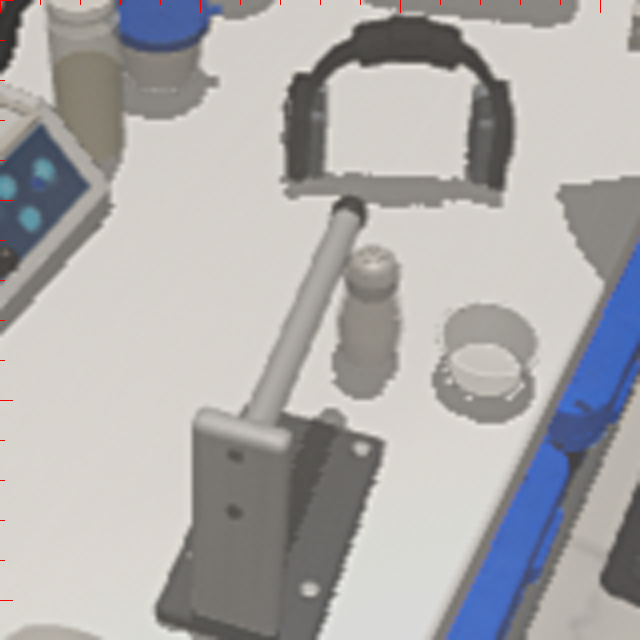

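View pics/sd1.png

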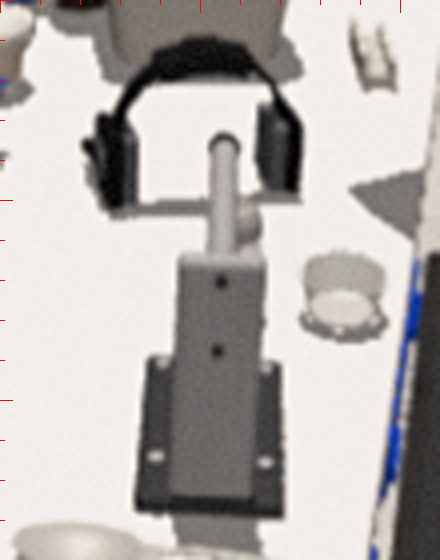

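Run:
```python
from h import *
np.set_printoptions(precision=1,suppress=True)
S=lambda x,y:(200+x/4,150+y/4)
D=lambda x,y:(240+x/4,150+y/4)
print('ball',tri([ray('scene',S(349,211)),ray('side',D(224,146))]), onz('scene',S(349,211),141),onz('side',D(224,146),141))
print('foot sc', [onz('scene',S(*p),12) for p in ((384,440),(158,612))])
print('foot sd', [onz('side',D(*p),12) for p in ((140,498),(283,505),(148,358),(279,364))])
print('upr top', [onz('scene',S(*p),172) for p in ((198,410),(291,432))],[onz('side',D(*p),172) for p in ((181,254),(264,254))])
print('pad top',tri([ray('scene',S(410,18)),ray('side',D(210,38))]), onz('scene',S(410,18),124),onz('side',D(210,38),124))
print('pad ends sc',[onz('scene',S(*p),112) for p in ((358,42),(464,48))],'sd',[onz('side',D(*p),112) for p in ((160,62),(254,62))])
print('cup base sc',[onz('scene',S(*p),0) for p in ((290,180),(322,180),(470,184),(504,190))])
print('cup base sd',[onz('side',D(*p),0) for p in ((105,207),(137,207),(258,180),(300,193))])
print('shaker',onz('scene',S(370,262),90),onz('side',D(248,210),90))
```

```text
ball (array([ 504.9, -113.7,  142.8]), [np.float64(0.6315525022749637), np.float64(0.631552502275036)]) [ 504.9 -115.2  141. ] [ 506.  -117.9  141. ]
foot sc [array([453.6, -71.5,  12. ]), array([515.3,  96.2,  12. ])]
foot sd [array([516.7,  94.6,  12. ]), array([433.5,  82.4,  12. ]), array([540.5, -55.7,  12. ]), array([455.7, -68.4,  12. ])]
upr top [array([500.1,  79.6, 172. ]), array([454.2,  70.8, 172. ])] [array([501. ,  80.4, 172. ]), array([456.1,  69.6, 172. ])]
pad top (array([ 548. , -316. ,  129.8]), [np.float64(2.087044717373569), np.float64(2.0870447173736273)]) [ 552.8 -325.1  124. ] [ 547.7 -326.6  124. ]
pad ends sc [array([ 578.6, -298.9,  112. ]), array([ 513.2, -326.6,  112. ])] sd [array([ 580.6, -300.7,  112. ]), array([ 512.7, -318. ,  112. ])]
cup base sc [array([ 608.7, -266.3,    0. ]), array([ 588.7, -277. ,    0. ]), array([ 494.3, -322.7,    0. ]), array([ 470.7, -328.1,    0. ])]
cup base sd [array([ 614.3, -273. ,    0. ]), array([ 590.8, -278.7,    0. ]), array([ 507.3, -344.5,    0. ]), array([ 472.7, -330.9,    0. ])]
shaker [ 494.9 -131.4   90. ] [ 489.2 -129.2   90. ]
```

The scene view puts the rail ball at about (287,203), the headset arch at (302,160) and the shaker at (292,218). The two views agree on the stand to within 2 mm. The boom side isn't visible, so I'll look at the headset from above with the wrist camera.

Run:
```python
from h import *
import json
from scipy.spatial.transform import Rotation as R
st=bot.read_state()
bot.move_ptp([546,-312,330],[-0.198,0.9802,0,0])
st=bot.read_state(); im=bot.camera('wrist'); print(st['t'],st['tcp_pos'],st['eef_rot'],st['joint_pos'])
cv2.imwrite('pics/w1.png',im[:,:,::-1]); json.dump({k:np.array(st[k]).tolist() for k in('tcp_pos','eef_rot')},open('w1.json','w'))
```

```text
1.775 [ 545.44595067 -312.69404245  329.47940936] [-1.97538662e-01  9.80295003e-01  1.74068947e-04 -3.92563407e-04] [-2.10540615e-01  2.30366853e-01  1.40760841e-01 -6.87908292e-06
 -1.48204914e+00 -9.62562122e-01]
```

View pics/w1.png

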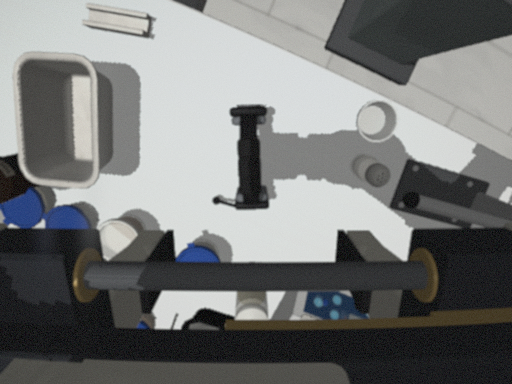

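Run:
```python
from h import *
import json
np.set_printoptions(precision=1,suppress=True)
st=json.load(open('w1.json'))
im=cv2.imread('pics/w1.png')[:,:,::-1]
g=im.max(2)
m=((g<60)).astype(np.uint8); 
n,l,s,c=cv2.connectedComponentsWithStats(m)
i=l[160,249]; mm=l==i; print(s[i])
for r in range(100,216,5):
    x=np.where(mm[r])[0]
    if len(x): print(r,x.min(),x.max(),len(x))
crop(np.ascontiguousarray(im),190,90,120,130,5,'w1c.png')
```

```text
[ 231  106   37  102 2185]
110 231 265 35
115 232 263 32
120 241 257 17
125 241 255 15
130 241 255 15
135 241 255 15
140 240 258 19
145 239 258 20
150 239 259 21
155 240 258 19
160 239 259 21
165 239 259 21
170 240 259 20
175 240 259 20
180 240 260 21
185 240 260 21
190 239 265 27
195 243 259 17
200 244 266 19
205 233 267 34
```

View pics/w1c.png

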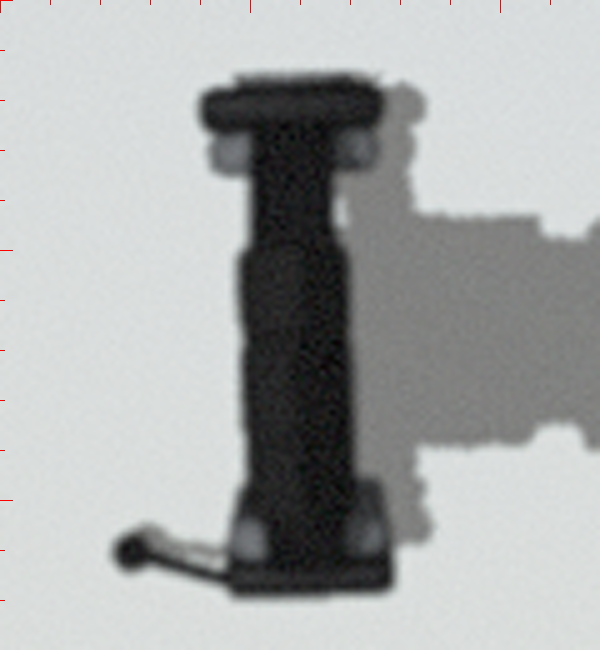

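Run:
```python
from h import *
import json
np.set_printoptions(precision=1,suppress=True)
st=json.load(open('w1.json'))
W=lambda x,y,z:onz('wrist',(190+x/5,90+y/5),z,st)
print('pad near end',W(240,270,112),W(348,270,112)); print('pad far',W(249,450,112),W(355,450,112)); 
print('pad mid',W(246,360,118),W(352,360,118))
print('cup near outer',W(200,80,50),W(385,80,50),W(292,80,50))
print('cup far outer',W(231,598,50),W(392,596,50),W(310,597,50))
print('boom tip',W(130,552,30))
a=(W(240,270,112)+W(348,270,112))/2;b=(W(249,450,112)+W(355,450,112))/2
print('yaw',np.degrees(np.arctan2((b-a)[1],(b-a)[0])))
a=W(292,80,50);b=W(310,597,50);print((a+b)/2,np.linalg.norm(b-a),np.degrees(np.arctan2((b-a)[1],(b-a)[0])))
# stand bits
print('ball? shaker top',onz('wrist',(377,175),90,st),'cup',onz('wrist',(376,121),33,st))
```

```text
pad near end [ 529.8 -341.6  112. ] [ 519.1 -316.1  112. ]
pad far [ 572.9 -321.7  112. ] [ 562.1 -295.9  112. ]
pad mid [ 549.8 -331.6  118. ] [ 539.3 -306.5  118. ]
cup near outer [ 491.7 -372.8   50. ] [ 471.2 -323.8   50. ] [ 481.5 -348.4   50. ]
cup far outer [ 633.6 -306.2   50. ] [ 613.5 -260.1   50. ] [ 623.7 -283.6   50. ]
boom tip [ 638.3 -340.7   30. ]
yaw 25.019547171420033
[ 552.6 -316.    50. ] 156.2902078275345 24.510351640807798
ball? shaker top [ 496.9 -146.2   90. ] cup [ 425.8 -162.    33. ]
```

Run:
```python
from h import *
import json
st=json.load(open('w1.json'))
O=np.array([489.8,-12,0]);th=np.radians(8.3)
R=np.array([[np.cos(th),-np.sin(th),0],[np.sin(th),np.cos(th),0],[0,0,1]])
P=[(-45,-60,12),(45,-60,12),(45,100,12),(-45,100,12),(0,-105,141),(0,-60,150),(0,0,150),(0,60,150),(0,80,150),(-25,80,172),(25,80,172),(25,96,172),(-25,96,172)]
Pw=[R@np.array(p,float)+O for p in P]
for n,f,cr in(('scene','scene0',(200,150,160,160,4)),('side','side0',(240,150,110,140,4)),('wrist','w1',(340,90,172,140,4))):
    im=cv2.imread(f'pics/{f}.png')[:,:,::-1]
    x0,y0,w,h,s=cr; c=np.ascontiguousarray(cv2.resize(im[y0:y0+h,x0:x0+w],None,fx=s,fy=s,interpolation=cv2.INTER_CUBIC))
    for q in proj(n,Pw,st): cv2.circle(c,(int((q[0]-x0+.5)*s),int((q[1]-y0+.5)*s)),3,(255,0,0),-1)
    cv2.imwrite(f'pics/ov_{n}.png',c[:,:,::-1])
```

```text
(no output)
```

View pics/ov_scene.png

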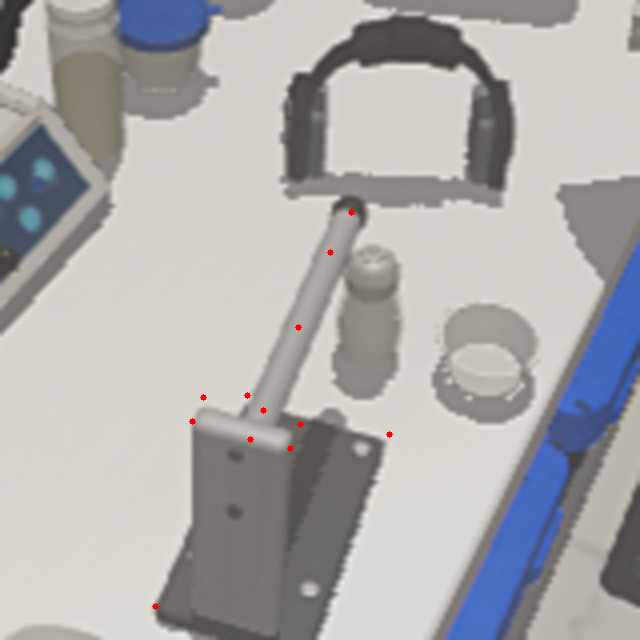

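View pics/ov_side.png

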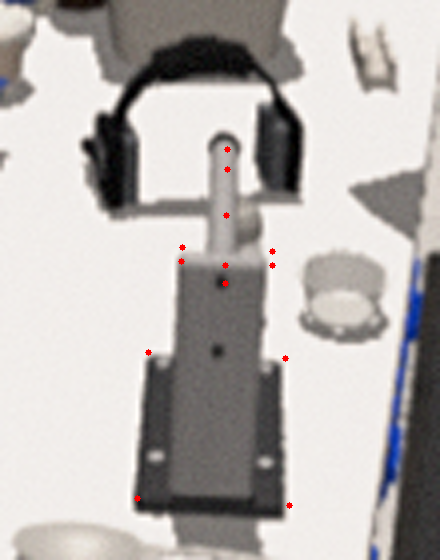

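View pics/ov_wrist.png

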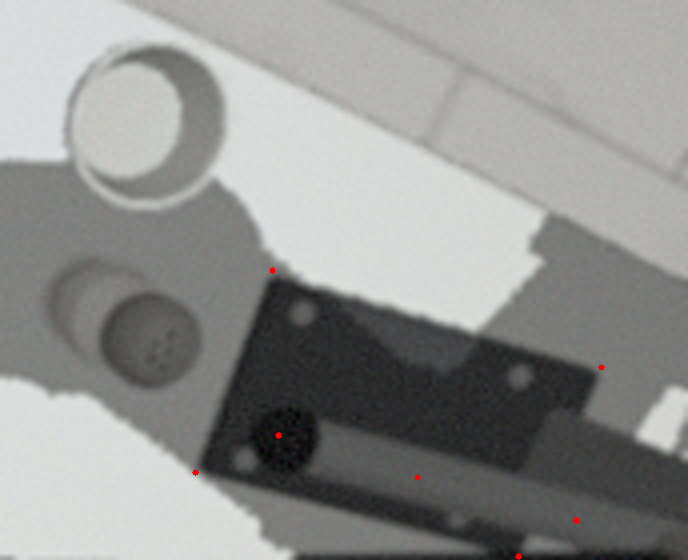

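```bash
cat >> h.py <<'E'
def q(deg): 
    a=np.radians(deg)/2; return [-np.sin(a),np.cos(a),0,0]
def stand(x,y,z):
    th=np.radians(8.3);c,s=np.cos(th),np.sin(th)
    return [491.5+c*x-s*y,-10.5+s*x+c*y,z]
E
python3 - <<'E'
from h import *
np.set_printoptions(precision=2,suppress=True)
bot.move_ptp([550.5,-316.2,175],q(24.7))
bot.move_gripper(64)
bot.line_to([550.5,-316.2,106.5],velocity=90)
s=bot.read_state();print(s['t'],s['tcp_pos'],s['contact_force'],s['width'])
bot.move_gripper(20,force=20)
s=bot.read_state();print(s['t'],s['tcp_pos'],s['contact_force'],s['width'])
bot.line_to([550.5,-316.2,150],velocity=60)
s=bot.read_state();print(s['t'],s['tcp_pos'],s['contact_force'],s['width'])
im=bot.camera('side');crop(im,200,80,160,140,5,'p1.png')
E
```

```text
4.05 [ 550.96 -316.4   107.1 ] [-0.99 -0.29  0.56] 63.87098130908707
4.95 [ 550.49 -316.23  106.48] [-0.48  0.5  -0.9 ] 19.94071280539019
5.825 [ 550.22 -316.04  149.66] [-0.7  0.2  0.4] 20.212528151686502
```

View pics/p1.png

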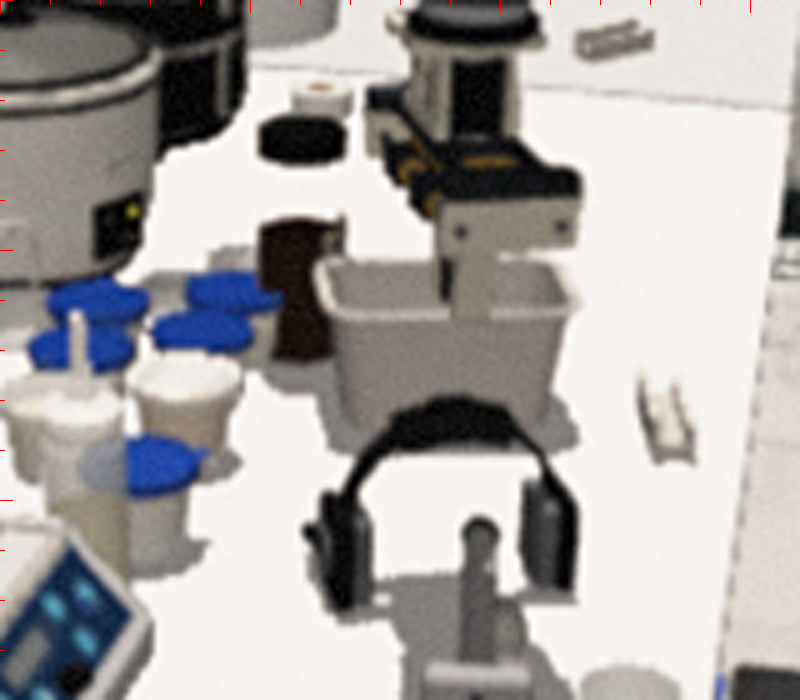

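Run:
```python
from h import *
np.set_printoptions(precision=1,suppress=True)
s=bot.read_state();print(s['tcp_pos'],s['eef_rot'],s['width'])
p=s['tcp_pos']; print((proj('side',[p])-[200,80])*5, proj('scene',[p]))
for z in (100,124): print(z,(proj('side',[[550.5,-316,z]])-[200,80])*5)
im=bot.camera('scene');crop(im,220,80,150,140,5,'p2.png'); print((proj('scene',[p,[550.5,-316,124]])-[220,80])*5)
im=bot.camera('wrist');cv2.imwrite('pics/p3.png',im[:,:,::-1])
```

```text
[ 550.2 -316.1  149.5] [-0.2  1.   0.  -0. ] 20.1152752846056
[[457.4 364.4]] [[303.  148.8]]
100 [[453.5 440.7]]
124 [[455.1 404. ]]
[[414.8 344. ]
 [410.  382.7]]
```

View pics/p2.png

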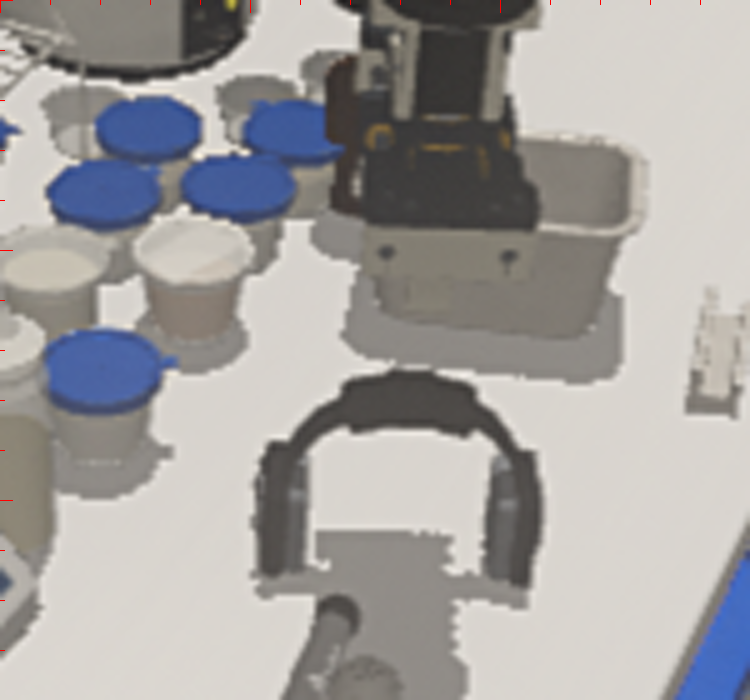

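View pics/p3.png

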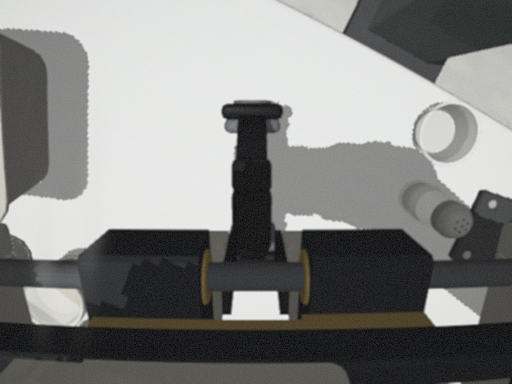

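Run:
```python
from h import *
np.set_printoptions(precision=1,suppress=True)
a=bot.camera('scene');b=bot.camera('side')
crop(a,285,115,50,50,12,'f1.png');crop(b,275,120,50,50,12,'f2.png')
print(tri([ray('scene',(306,141.6)),ray('side',(294,143.2))]))
```

```text
(array([ 540.8, -302.5,  185.4]), [np.float64(1.6164752465595058), np.float64(1.6164752465592855)])
```

View pics/f1.png

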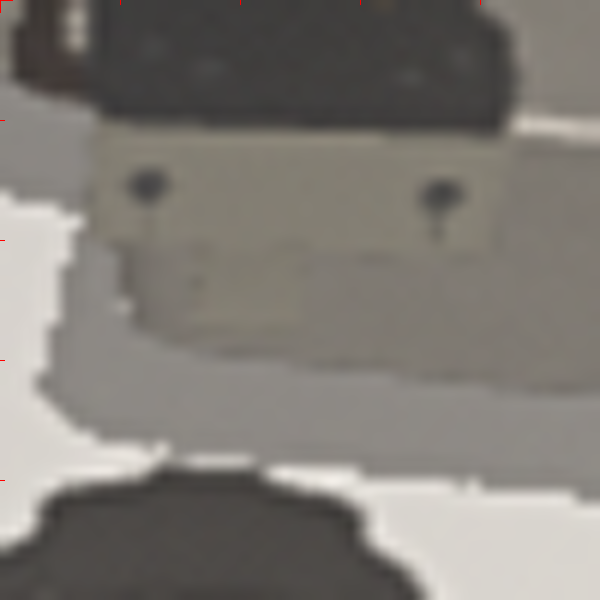

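View pics/f2.png

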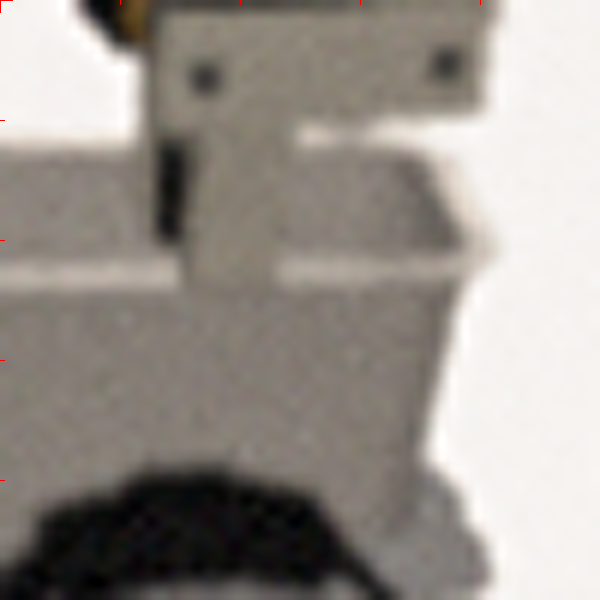

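Run:
```python
from h import *
im=cv2.imread('pics/p3.png')[:,:,::-1]
im=cv2.convertScaleAbs(im,alpha=2.2,beta=10)
crop(np.ascontiguousarray(im),195,210,120,115,6,'p3c.png')
im=cv2.imread('pics/w1.png')[:,:,::-1]
im=cv2.convertScaleAbs(im,alpha=2.2,beta=10)
crop(np.ascontiguousarray(im),80,210,350,130,2,'w1f.png')
```

```text
(no output)
```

View pics/p3c.png

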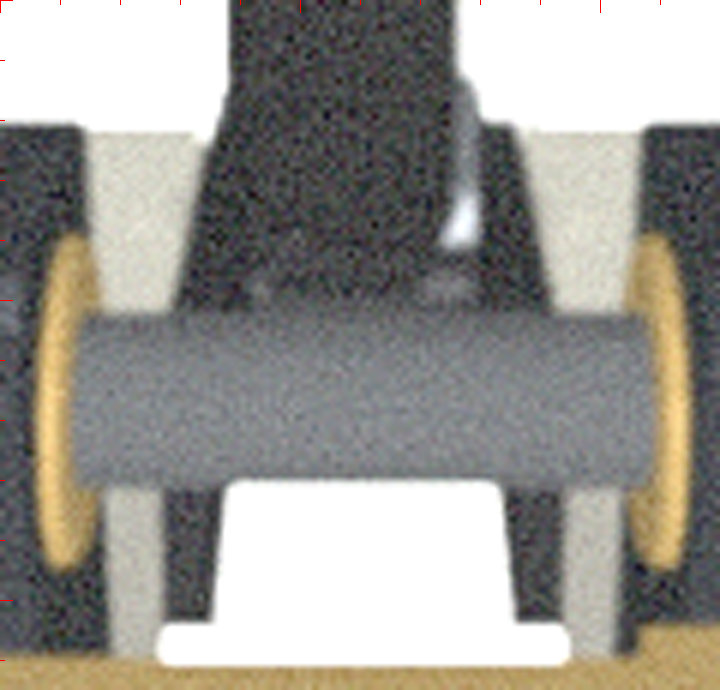

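View pics/w1f.png

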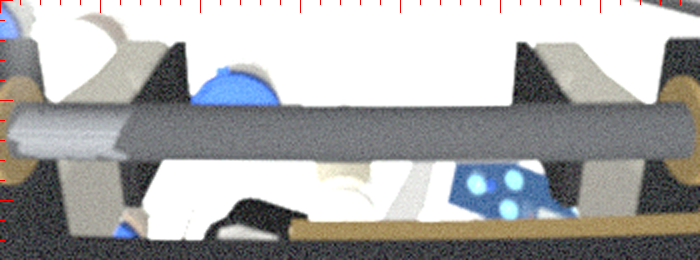

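The pinch missed: the fingers closed to 20 mm with nothing between them. All three cameras agree on why. The scene/side ray crossing puts the finger end at z≈185 with the reported TCP at 150, and the finger gap in the wrist view gives tool z≈-35. So the real fingertips end about 35 mm short of the reported TCP, contrary to what the brief says. The headset hasn't moved. I'll allow for the 35 mm and descend in steps.

```bash
cat >> h.py <<'E'
OFF=35.0   # measured: real finger ends lie 35 mm behind the reported TCP
def tip(p): return [p[0],p[1],p[2]-OFF]
def rep(s=None):
    s=s or bot.read_state(); print('t%.2f'%s['t'],'tip',np.round(s['tcp_pos']+[0,0,OFF],1),'F',np.round(s['contact_force'],2),'w%.1f'%s['width'])
E
python3 - <<'E'
from h import *
bot.move_gripper(64)
for z in (132,118,107):
    bot.line_to(tip([550.5,-316.2,z]),velocity=80); rep()
im=bot.camera('side');crop(im,200,80,160,140,5,'p4.png')
bot.move_gripper(20,force=20); rep()
E
```

```text
t7.78 tip [ 550.8 -316.4  132.3] F [-0.5   0.07 -0.08] w63.7
t8.11 tip [ 550.1 -316.1  117.6] F [-0.13  0.88  0.42] w64.0
t8.39 tip [ 550.  -316.1  106.4] F [0.62 0.09 1.14] w63.8
t9.09 tip [ 550.7 -316.3  107.1] F [0.26 0.14 0.51] w29.7
```

View pics/p4.png

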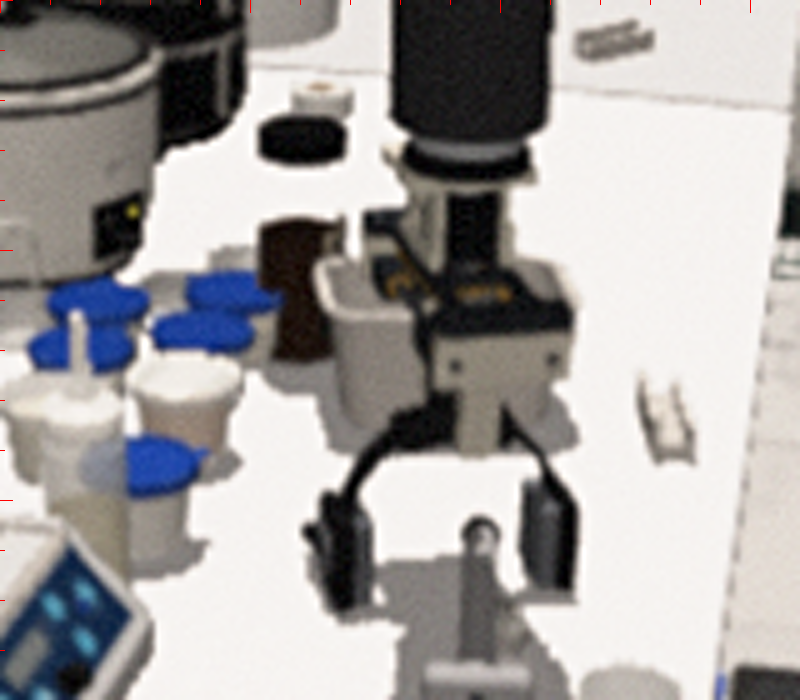

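The gap now reads 29.7 mm, which matches the 30 mm pad. Next I lift and carry it above the open part of the rail.

Run:
```python
from h import *
bot.line_to(tip([550.5,-316.2,130]),velocity=80); rep()
bot.line_to(tip([550.5,-316.2,265]),velocity=150); rep()
im=bot.camera('scene');crop(im,220,60,150,140,4,'l1.png')
bot.line_to(tip(stand(0,-5,265)),velocity=150,ori=q(8.3)); rep()
bot.pause(0.2)
a=bot.camera('scene');b=bot.camera('side');crop(a,200,90,160,150,4,'l2.png');crop(b,220,70,150,150,4,'l3.png')
s=bot.read_state();c=bot.camera('wrist');cv2.imwrite('pics/l4.png',c[:,:,::-1])
```

```text
t9.53 tip [ 550.7 -316.2  130.5] F [ 0.26  0.04 -2.19] w29.9
t10.58 tip [ 549.9 -315.9  263.7] F [-0.87  0.65 -2.06] w30.1
t12.82 tip [492.3 -15.8 265. ] F [-0.57 -0.09 -2.19] w29.7
```

View pics/l2.png

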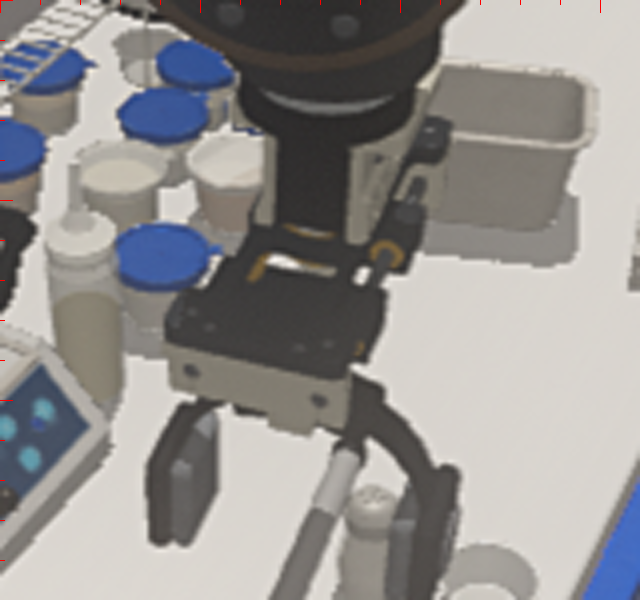

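View pics/l3.png

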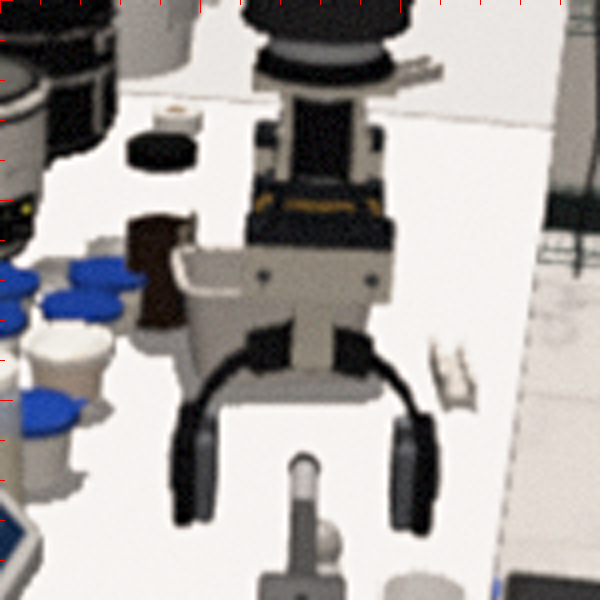

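View pics/l4.png

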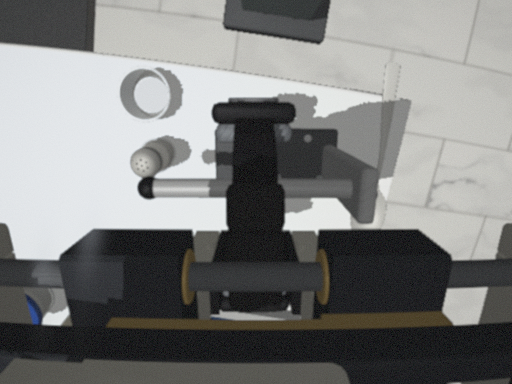

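Run:
```python
from h import *
np.set_printoptions(precision=1,suppress=True)
s=bot.read_state()
b=onz('wrist',(149,188),141,s);r=onz('wrist',(345,188),141,s);print(b,r,np.degrees(np.arctan2(-(r-b)[0],(r-b)[1])))
print('pred ball',stand(0,-105,141),'tcp',s['tcp_pos'])
th=np.radians(8.3)
for p in(b,r,s['tcp_pos'],onz('wrist',(256,101),215,s)): d=p[:2]-[491.5,-10.5];print('stand xy',d@[np.cos(th),np.sin(th)],d@[-np.sin(th),np.cos(th)])
```

```text
[ 505.  -111.5  141. ] [479.2  66.9 141. ] 8.23515773187712
pred ball [np.float64(506.65740110510217), np.float64(-114.40020785224179), 141] tcp [492.2 -15.6 230. ]
stand xy -1.1784526104673216 -101.87441918674784
stand xy -0.9744705970610478 78.36763300407675
stand xy -0.025162772862698815 -5.179285431330059
stand xy -76.84002955410425 -3.670806150854356
```

Run:
```python
from h import *
bot.line_to(tip(stand(-1,-5,172)),velocity=120); rep()
for z in (164,160,158,156.5,155):
    bot.line_to(tip(stand(-1,-5,z)),velocity=30); s=bot.read_state(); rep(s)
    if s['contact_force'][2]>1.5: break
a=bot.camera('scene');b=bot.camera('side');crop(a,200,110,160,150,4,'m2.png');crop(b,220,100,150,150,4,'m3.png')
```

```text
t14.10 tip [491.8 -15.5 172.7] F [-0.98  0.39 -0.74] w29.7
t14.52 tip [491.1 -15.7 163.9] F [ 0.83  0.3  -1.82] w29.8
t14.80 tip [491.1 -15.6 159.8] F [ 0.27  0.03 -1.88] w30.1
t15.05 tip [491.2 -15.6 157.9] F [-0.28  0.79 -1.76] w29.7
t15.30 tip [491.5 -15.5 156.8] F [-0.21 -0.98 -0.14] w30.0
t15.55 tip [491.7 -15.8 156.2] F [-2.74 -1.03  9.03] w29.7
```

View pics/m2.png

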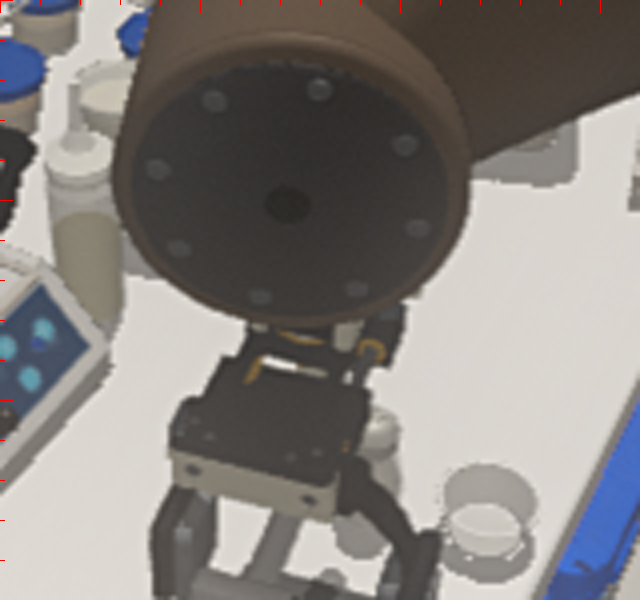

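View pics/m3.png

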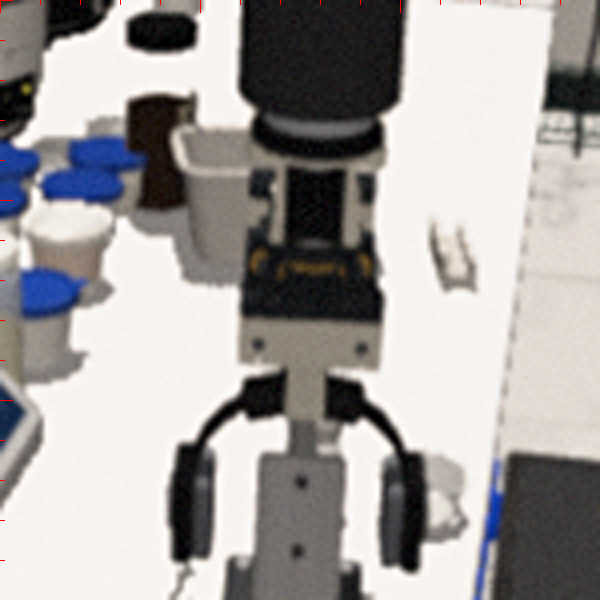

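The pad reached the rail at tip z≈156.5, against about 157 expected. I'll release gently and lift clear.

Run:
```python
from h import *
bot.line_to(tip(stand(-1,-5,156.6)),velocity=30); rep()
bot.move_gripper(52); rep()
bot.line_to(tip(stand(-1,-5,205)),velocity=100); rep()
bot.pause(0.5)
a=bot.camera('scene');b=bot.camera('side');crop(a,200,130,150,140,5,'n2.png');crop(b,240,130,110,110,5,'n3.png')
s=bot.read_state();c=bot.camera('wrist');cv2.imwrite('pics/n4.png',c[:,:,::-1]);rep(s)
```

```text
t15.90 tip [491.1 -15.6 156.4] F [ 0.16  0.51 -1.32] w30.0
t16.52 tip [491.3 -15.6 156.6] F [-1.01  0.17 -0.91] w52.0
t17.16 tip [490.9 -15.6 204.6] F [ 0.85 -0.08 -0.93] w52.2
t17.76 tip [491.2 -15.6 205. ] F [-0.12 -0.1   0.4 ] w52.2
```

View pics/n2.png

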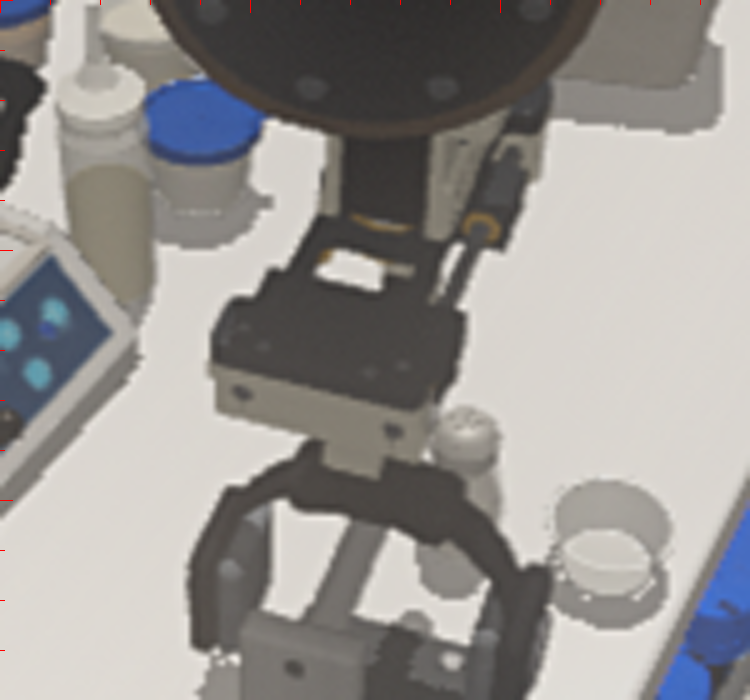

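View pics/n3.png

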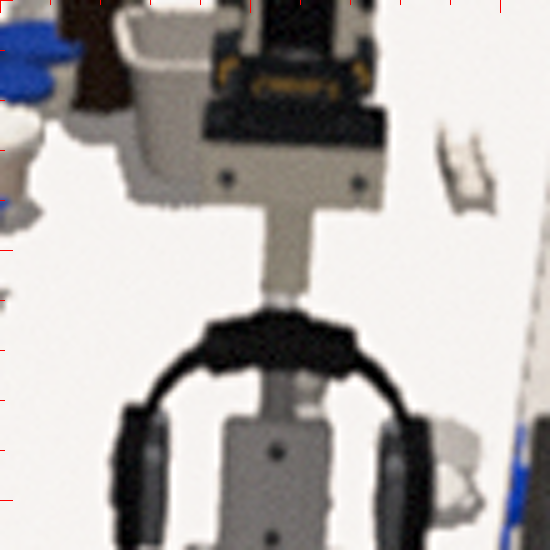

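View pics/n4.png

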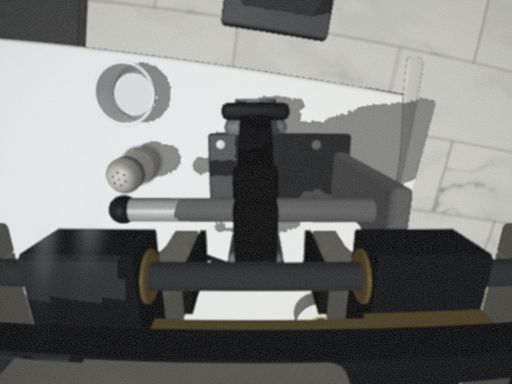

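The headset hangs astride the rail, level and released, with the crown about 85 mm out from the upright. Next I'll turn the tool 90° so both fingertips can push squarely on the pad's outer face.

Run:
```python
from h import *
for y in(98.3,-81.7): print(y,bot.solve_ik(tip(stand(-1,-60,215)),q(y)),bot.solve_ik(tip(stand(-1,41,153.5)),q(y)))
print(bot.read_state()['joint_pos'])
```

```text
98.3 [ 0.25099441  0.08355873 -0.37390483  0.         -1.11333277 -0.10613208] [ 0.46779333  0.1090591  -0.49884634  0.         -0.96289089 -0.322931  ]
-81.7 None [ 0.46779333  0.1090591  -0.49884634  0.         -0.96289089  2.81866165]
[ 3.69168416e-01  6.98985897e-02 -4.13374746e-01  2.52164256e-05
 -1.08755987e+00 -1.79513087e+00]
```

Run:
```python
from h import *
bot.line_to(tip(stand(-1,-5,225)),velocity=150)
bot.move_ptp(tip(stand(-1,-60,215)),q(98.3)); rep()
bot.move_gripper(24)
bot.line_to(tip(stand(-1,-60,175)),velocity=120); rep()
s=bot.read_state();c=bot.camera('wrist');cv2.imwrite('pics/r1.png',c[:,:,::-1])
b=bot.camera('side');crop(b,230,120,120,110,5,'r2.png')
```

```text
t19.58 tip [499.  -70.  214.8] F [-0.01  0.34  0.58] w51.7
t20.77 tip [499.3 -70.2 175.2] F [0.17 0.06 0.76] w24.0
```

View pics/r1.png

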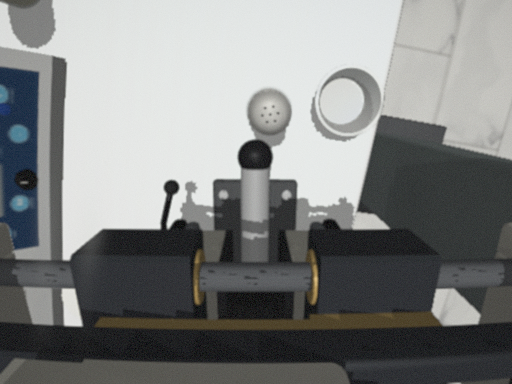

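View pics/r2.png

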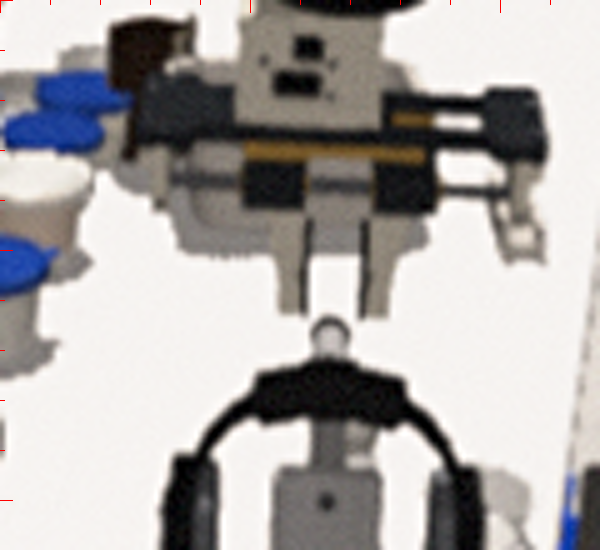

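Run:
```python
from h import *
u=np.array([-np.sin(np.radians(8.3)),np.cos(np.radians(8.3))])
bot.line_to(tip(stand(-1,-60,154)),velocity=80); rep()
bot.line_to(tip(stand(-1,-36,154)),velocity=60); rep()
for y in (-15,5,20):
    bot.line_to(tip(stand(-1,y,154)),velocity=40); s=bot.read_state();rep(s);print(y,'along',round(float(s['contact_force'][:2]@u),2))
    if s['contact_force'][:2]@u<-6: break
b=bot.camera('side');crop(b,230,120,120,110,5,'s2.png')
b=bot.camera('scene');crop(b,200,150,150,130,5,'s3.png')
```

```text
t21.27 tip [499.1 -70.1 154. ] F [-1.35  0.4  -0.46] w23.9
t21.82 tip [495.8 -45.8 154.2] F [ 0.1  -0.04  0.56] w24.0
t22.50 tip [492.7 -25.2 154. ] F [0.18 0.38 0.47] w24.1
-15 along 0.35
t23.15 tip [489.8  -5.4 154. ] F [-0.84  0.24 -0.76] w24.3
5 along 0.36
t23.68 tip [487.6   9.5 154. ] F [ 0.56 -0.33 -0.15] w24.0
20 along -0.4
```

View pics/s2.png

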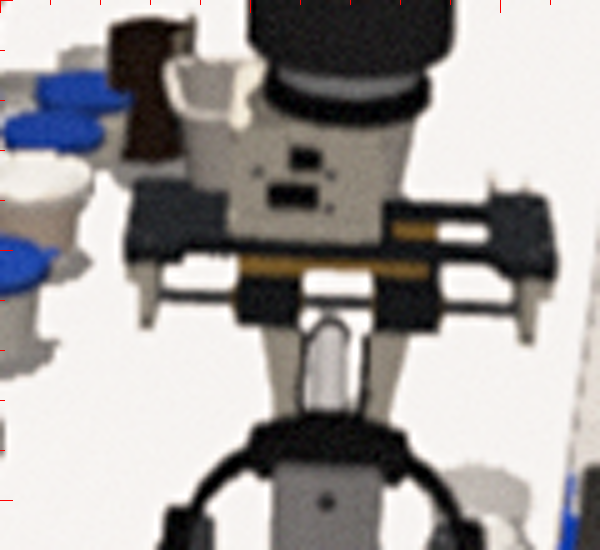

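View pics/s3.png

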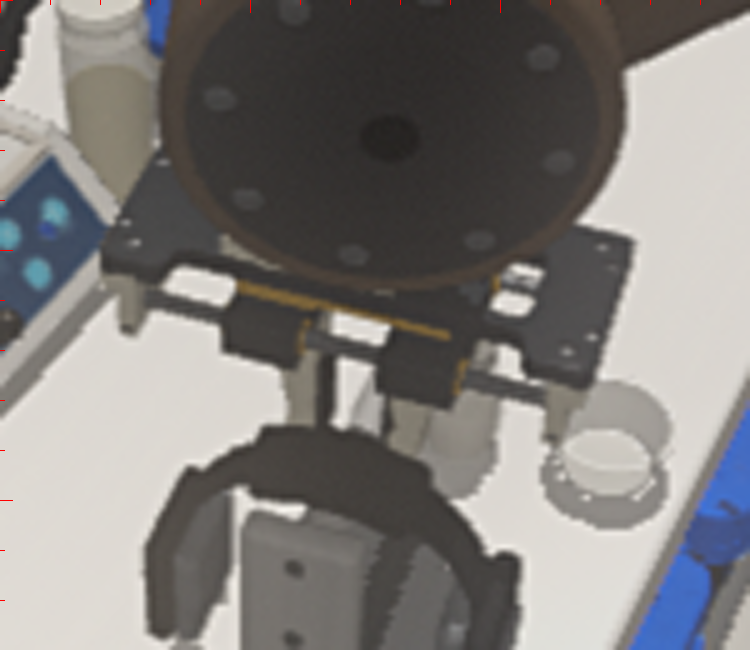

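Run:
```python
from h import *
u=np.array([-np.sin(np.radians(8.3)),np.cos(np.radians(8.3))])
bot.line_to(tip(stand(-1,32,154)),velocity=40); rep()
y=34
while y<=46:
    bot.line_to(tip(stand(-1,y,154)),velocity=20); bot.pause(0.05)
    f=[bot.read_state()['contact_force'][:2]@u]
    bot.pause(0.05); f.append(bot.read_state()['contact_force'][:2]@u)
    print(y,np.round(f,2))
    if np.mean(f)<-2.5: break
    y+=1
rep()
b=bot.camera('side');crop(b,230,120,120,110,5,'u2.png')
b=bot.camera('scene');crop(b,200,150,150,130,5,'u3.png')
```

```text
t24.23 tip [485.9  21.4 154. ] F [ 0.31  0.14 -0.77] w24.1
34 [-0.47 -0.29]
35 [ 0.85 -1.26]
36 [-0.31 -1.34]
37 [-0.45 -1.06]
38 [-0.84 -1.21]
39 [-1.06 -0.44]
40 [-0.34 -0.97]
41 [-5.23 -5.89]
t27.02 tip [484.6  29.4 154. ] F [ 1.61 -5.71  1.01] w24.0
```

View pics/u3.png

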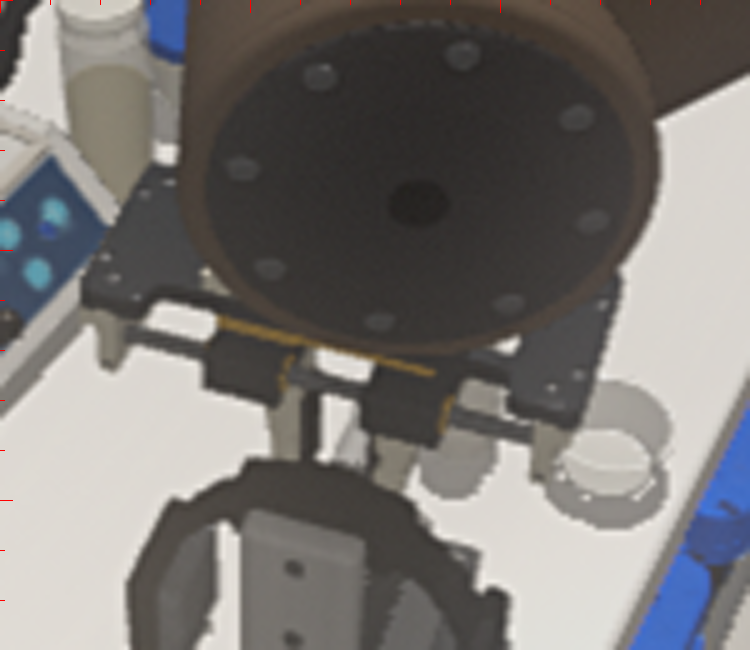

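View pics/u2.png

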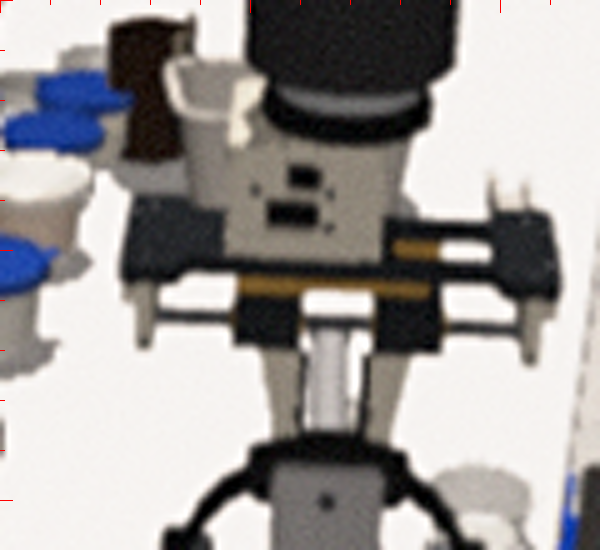

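Contact came at y=41, where 40.5 was predicted, so the pad is against the upright. Now I back off, lift, clear the view and check.

Run:
```python
from h import *
bot.line_to(tip(stand(-1,38,154)),velocity=20)
bot.line_to(tip(stand(-1,-40,154)),velocity=100)
bot.line_to(tip(stand(-1,-40,260)),velocity=150)
bot.line_to(tip(stand(-1,-190,300)),velocity=200); rep()
bot.pause(0.5)
b=bot.camera('side');crop(b,230,140,120,120,5,'v2.png')
b=bot.camera('scene');crop(b,190,150,170,150,4,'v3.png')
s=bot.read_state();c=bot.camera('wrist');cv2.imwrite('pics/v4.png',c[:,:,::-1]); rep(s)
import json; json.dump({k:np.array(s[k]).tolist() for k in('tcp_pos','eef_rot')},open('v4.json','w'))
```

```text
t30.14 tip [ 517.5 -198.2  299.3] F [-0.43 -0.47  0.23] w24.0
t30.74 tip [ 518.  -198.5  300. ] F [-0.47 -0.49  0.24] w24.0
```

View pics/v2.png

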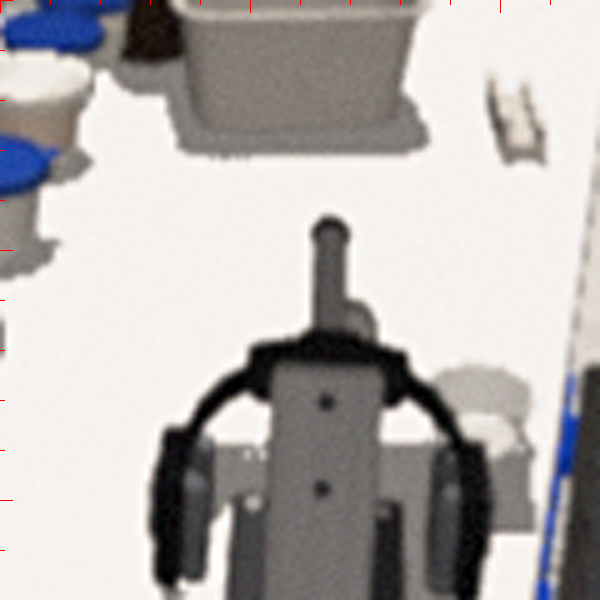

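View pics/v3.png

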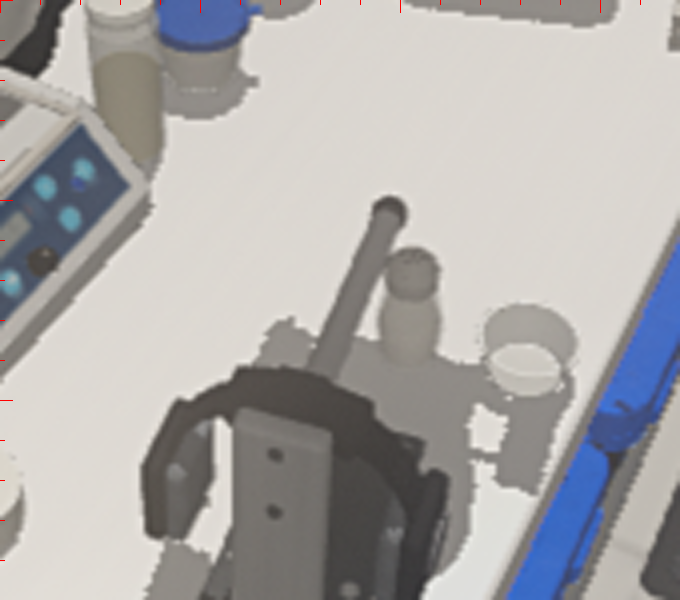

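View pics/v4.png

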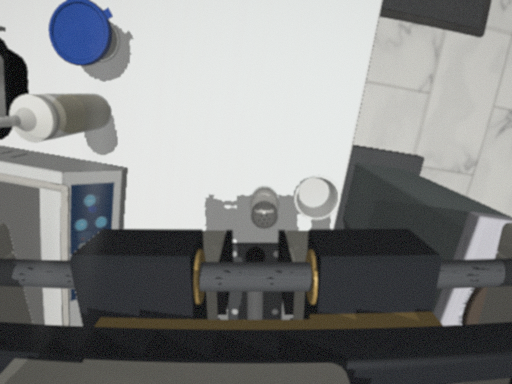

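Run:
```python
from h import *
np.set_printoptions(precision=1,suppress=True)
V=lambda x,y:(230+x/5,140+y/5)
print('pad ends',[onz('side',V(*p),165) for p in((250,368),(408,372))],'expect mid',stand(0,65,165))
a=cv2.imread('pics/scene0.png').astype(int);b=bot.camera('scene')[:,:,::-1].astype(int)
d=(abs(a-b).max(2)>60).astype(np.uint8);n,l,s,c=cv2.connectedComponentsWithStats(d);print([tuple(x) for x in s[1:] if x[4]>25])
rep(); bot.close_job()
```

```text
pad ends [array([514.2,  71.6, 165. ]), array([444.6,  58.4, 165. ])] expect mid [np.float64(482.11684693493675), np.float64(53.81917628948301), 165]
[(np.int32(260), np.int32(0), np.int32(97), np.int32(110), np.int32(4314)), (np.int32(446), np.int32(0), np.int32(25), np.int32(54), np.int32(617)), (np.int32(432), np.int32(3), np.int32(80), np.int32(192), np.int32(9902)), (np.int32(458), np.int32(24), np.int32(17), np.int32(32), np.int32(203)), (np.int32(432), np.int32(46), np.int32(14), np.int32(7), np.int32(67)), (np.int32(257), np.int32(85), np.int32(6), np.int32(5), np.int32(27)), (np.int32(294), np.int32(104), np.int32(6), np.int32(19), np.int32(40)), (np.int32(270), np.int32(153), np.int32(59), np.int32(49), np.int32(1298)), (np.int32(339), np.int32(193), np.int32(25), np.int32(27), np.int32(363)), (np.int32(225), np.int32(230), np.int32(105), np.int32(131), np.int32(4082)), (np.int32(408), np.int32(286), np.int32(84), np.int32(98), np.int32(3848)), (np.int32(224), np.int32(332), np.int32(60), np.int32(32), np.int32(632)), (np.int32(445), np.int32(377), np.int32(15), np.int32(7), np.int32(36))]
t30.84 tip [ 517.9 -198.6  300. ] F [-0.1 -1.2  1. ] w23.9
the job is handed in; nothing more can be done
```

The headset is hanging on the rail against the upright, released and straight. I handed the job in at about 31 s of the 56 s allowed, and it returned no verdict.

**What I did**
- I pinched the headset by its crown pad and hung it over the open part of the rail, with the crown about 85 mm out from the upright. I let go there and confirmed by camera that it hung freely.
- I then pushed it home with both fingertips on the pad's outer face and backed the arm well away.

**What went wrong on the way**
- My first pinch closed on nothing. The real fingertips end about 35 mm behind the reported TCP, which contradicts the brief. Crossing the scene and side views and the wrist camera each gave about 35 mm.
- I corrected for the 35 mm and the second pinch read 29.7 mm on the 30 mm pad.

**Last checks**
- **Home position:** the push met the upright as a jump in force from about 1 N to 5.5 N, at 41 mm against a predicted 40.5 mm. That puts the crown about 15 mm from the rail root.
- **Hang:** the final pictures show it astride the rail, centred, upright and square, with the gripper clear.
- **Disagreements:** a rough single-view check put the pad's middle 3 mm off across the rail, but about 11 mm closer to the upright than expected. It relied on a guessed edge height, so I trust the contact result instead. My scene and wrist estimates of the shaker's position differed by about 15 mm.
- **Bystanders:** the shaker and portion cup look unmoved in the final pictures. The before/after image difference flagged the arm, headset and shadow areas. I did not measure the roll, bottle or tub separately.

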